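# Open the safety-latched filter case

### The job

Open the grey cartridge case so that the filters inside can be reached: first slide the safety tab fully clear of the latch lever, then lift the lever nearly upright, then swing the lid up until it stands about upright and stays open by itself. Leave the cups, kettle, wrench and jar standing or lying where they are.

Things in the scene. Friction and masses are not known exactly. Their poses are not given: they have to be found in the camera images.
- case: Grey plastic case for filter cartridges, fixed to the worktop. Origin on the worktop under the centre of its box, 170 (x) by 270 (y) by 105 mm. At -x the box has a step, x -155 to -85 mm, 280 wide, 85 high, bearing lever and tab, end to end along y: the lever's pivot at +y, the tab at -y. +x points from the step to the lid hinge, roughly away from the robot (yaw within 0.35 rad). z up.
- tab (a joint): Travel of the bare metal safety tab, m: starts at 0 to 0.004 (its nose lies over the lever's tip and blocks it), slides along case -y, away from the lever, to its stop at 0.030; it clears the lever's tip from 0.012. About 2.5 N of friction, no spring: stays where it is left.
- tab_grip (a point): Middle of the upright fin on the safety tab (moves with the tab), in the case frame at (-130, -73, 130) mm when tab is 0: fin 12 mm thick in case x, 40 mm long in y, ending 17 mm above this point. On both x sides fin and tab (14 mm wide; nose 22 mm, at the +y end) are free down to the step, apart from two guide strips 6 mm high.
- latch (a joint): Angle of the bare metal latch lever, rad: 0 lying flat and latched (start), 1.6 upright (stop). Turns about an axis along case x at point latch_hinge; its free tip (at case -y) rises. Up to 0.8 rad its tongue holds down the lug on the lid's front edge. Stiff pivot (0.14 N m): stays where it is left.
- latch_grip (a point): Middle of the upright fin on the latch lever (moves with the lever), in the case frame at (-130, 0, 120) mm when flat: fin 12 mm thick in case x, 40 mm long in y, ending 18 mm above this point, which is 100 mm from the pivot along the lever and 22 mm above its line. Lever bar 140 mm long, 14 wide, 12 high, 7 mm above the step; 38 mm free between bar and box.
- latch_hinge (a point): Pivot of the latch lever, on its axis (along case x), at the lever's +y end; in the case frame at (-130, 100, 98) mm.
- lid (a joint): Angle of the white lid, rad: 0 shut (start), 1.57 upright, 1.75 stop. Turns about an axis along case y at point lid_hinge; its front edge (at case -x) rises. Stiff hinge (0.4 N m): stays where it is left. Lid about 250 g, 172 by 276 by 8 mm.
- lid_grip (a point): Middle of the white ridge handle on the lid (moves with the lid), in the case frame at (-50, 0, 139) mm when shut: an upright fin 12 mm thick in case y, 40 mm long in x, ending 20 mm above this point; the lid's top is 26 mm below it. 135 mm from the hinge line along the lid and 34 mm above it.
- lid_hinge (a point): Middle of the lid's hinge line (along case y), on the far (+x) rim; in the case frame at (85, 0, 105) mm.
- cup0: White melamine cup, 85 mm high, 72 mm across, standing on the turntable; origin under its centre. Bystander.
- cup1: White melamine cup, 85 mm high, 72 mm across, standing on the turntable; origin under its centre. Bystander.
- cup2: White melamine cup, 85 mm high, 72 mm across, standing on the turntable; origin under its centre. Bystander.
- cup3: White melamine cup, 85 mm high, 72 mm across, standing on the turntable; origin under its centre. Bystander.
- turntable: White plastic turntable, 220 mm across, top 26 mm above the worktop; origin under its centre, fixed in place. Bystander.
- kettle: Closed aluminium kettle, 176 mm across, 206 mm high with its handle; origin under its centre, spout along its x, tip 140 mm out. Bystander.
- wrench: White plastic filter housing wrench lying flat beside the case: ring 100 mm across, handle to its -x, 200 mm long, 18 mm high; origin under the ring's centre. Bystander.
- jar: Small closed glass jar, 60 mm across, 90 mm high, standing beside the case's -y end; origin under its centre. Bystander.

How it is judged:
By the outcome, as a careful person would: the job done as asked, in the order asked, and still so for the second after the job is handed in, with the robot touching nothing.
It also fails if it takes over 64 s, if anything falls off the work surface, if the arm or the gripper's body presses on something with over 40 N, if the wrist force passes 120 N, or if a joint passes its speed limit or range.

### The arm

A 7-joint arm with a two-finger parallel gripper is mounted at the origin on the work surface. World frame = base frame: x ahead of the robot, y to its left, z up, the work surface at z = 0. Lengths are in m, angles in rad, forces in N, time in s.
With the tool pointing down it reaches from about 0.425 to 1.025 m from the base axis. Payload 3.6 kg.
Tool frame: the origin (TCP) lies where the fingers leave the gripper's body, on its centre line; the fingertips stand 73 mm ahead of it and the grasp point (between the pads) lies 54 mm ahead of it; z points along the fingers, y is the direction in which the jaws open and shut (so a half turn about z gives the same grasp; the last joint's range is limited). The gripper opens to 85 mm and grips with 20 to 120 N. Pads are 22 mm wide; open, the fingers measure 114 mm over their backs; the gripper's body (76 mm by 85 mm) begins 54 mm behind the grasp point. The pads swing forward as they close: fully open they stand 13 mm farther back than shut.
Start: joints at [1.181, 0.591, 0.048, 1.609, -0.033, 0.943, -0.034], TCP at [0.212, -0.693, 0.304] pointing down, gripper open.
Joint ranges: [-2.69, 2.69], [-0.47, 2.24], [-1.27, 1.36], [0.19, 2.51], [-1.53, 4.68], [0.08, 2.07], [-3.09, 3.09]. Speed limits (rad/s): [2.57, 2.57, 3.14, 3.14, 3.14, 3.14, 3.14].

### API

Orientations are given as a 3x3 rotation matrix whose columns are the frame's x, y, z axes.
In Python, from station import * gives the robot as it stands.
- The arm moves only by the shell command python3 -m jog 'ROWS'. ROWS is JSON, a list of rows, each a list of 7 numbers: the shift along the tool's x, y, z in mm, then the turn, a rotation vector about the tool's x, y, z in rad, then the opening, from -1 (shut) to 1 (fully open). A call has 1 to 10 rows; each row is the pose to reach, as a shift and turn from the pose commanded when the call began, along the tool's axes at that moment; what a row does not reach only later rows make up. A row lasts 1/12 s, in which the tool goes at most 41.7 mm and 7.16 degrees, less where a joint would pass 70% of its speed; a pose out of reach is approached as far as the arm can. A call with a gripper value outside its range is refused whole. The fingers move at their own pace and stop on an object; the grip force is fixed at half the most. Time passes only in rows, so rows that repeat a pose let the fingers close. It gives the time, the measured TCP pose, the force and the opening at its end, in the units of the state.
- get_state(): the state, without advancing time (a new reading comes with each control period).
- get_image(name): name is "side" or "top" or "wrist"; returns the picture (480x640x3 uint8, red, green, blue); there is no depth.
- calibration(name): a dict with "K" (3x3 intrinsics, pixels), "dist" ([k1, k2, p1, p2, k3] as OpenCV has them; the pictures are not rectified), "extrinsics" (4x4, takes a point from camera to world coordinates); the wrist camera has in their place "mount" (4x4, takes a point from camera to tool coordinates, whose origin is the TCP and whose axes are the flange's). Camera axes: x right, y down, z forward; pixel columns grow to the right and rows downward; lengths in m; the calibration is good to about 2 mm. A picture is of the moment at which its call begins: read the wrist's pose just before it. calibration takes no time and is no camera call.
- close_job(): hands the job in, once; it reports no verdict.
Trained networks look in the newest picture that a camera, given by its name, has taken for a name from the list of things; names that differ only in an ending like _2 or _b are one class to them, and where a whole thing is asked for, a point or a joint stands for the part that bears it (a point fixed in the world has none). Each returns a list of dicts, best first, with "score" (0 to 1); they miss things now and then, are a little off and sometimes report something else, mostly with a low value. They report only what shows in the picture. A call takes as long as a camera call.
- spot_in(camera, target): "bbox" ([centre column, centre row, width, height] in pixels, round what is visible of it).
- cut_out(camera, target): "pixels" (480x640 bool, what is visible of it) and "bbox" ([centre column, centre row, width, height] in pixels, round what is visible of it).
- tip_of(camera, target): "position" ([column, row] in pixels: a listed point, or the origin of a listed thing).
The state is a dict: "time_s": time; "qpos": joint angles; "joint_velocities": joint speeds; "joint_torque": joint torques, N m; "tool_pos": TCP position; "tool_rot": TCP orientation; "force": force on the tool from outside, world axes, zero at the start; "ft_torque": the same for the moment, N m; "opening": opening from 0.0 (shut) to 1.0 (fully open).
Only numpy, scipy, OpenCV 4.12 (cv2) and the standard library are available. Lean on these libraries where they do the work, as an engineer would, in place of code of your own. Each camera call takes 0.05 s, during which the arm holds its last target.

## Working session

There is one attempt and no reset: what is moved stays moved. The work goes in short steps, Python scripts to look and compute and a shell command to move; the robot and the scene stay as the last step left them, time stands still between calls to the robot, and variables do not carry over. Pictures are saved under pics/ and viewed, and the job is handed in when it is done.

```bash
ls; mkdir -p pics; python3 - <<'E'
from station import *
import cv2,numpy as np
s=get_state();print(s['time_s'],s['tool_pos'],s['tool_rot'],s['opening'])
for n in ['side','top','wrist']:
    im=get_image(n);cv2.imwrite(f'pics/{n}0.png',im[:,:,::-1])
    c=calibration(n);print(n,{k:np.round(v,3).tolist() for k,v in c.items()})
    for t in ['case','tab_grip','latch_grip','latch_hinge','lid_grip','lid_hinge']:
        r=tip_of(n,t);print(n,t,[(np.round(x['position'],1).tolist(),round(x['score'],2)) for x in r[:2]])
print(get_state()['time_s'])
E
```

```text
pics
0.0 [ 0.2118226  -0.69266249  0.30271425] [[ 9.56261506e-01  2.92511987e-01 -8.18802410e-04]
 [ 2.92513088e-01 -9.56259160e-01  2.12421592e-03]
 [-1.61628684e-04 -2.27081634e-03 -9.99997409e-01]] 1.0001401974815605
side {'K': [[538.222, 0.0, 322.999], [0.0, 538.222, 239.098], [0.0, 0.0, 1.0]], 'dist': [-0.106, 0.0, 0.0, 0.0, 0.0], 'extrinsics': [[-0.877, -0.337, 0.342, 0.045], [-0.48, 0.634, -0.606, 0.96], [-0.012, -0.696, -0.718, 1.266], [0.0, 0.0, 0.0, 1.0]]}
side case [([334.5, 250.9], 0.66)]
side tab_grip [([379.6, 216.6], 0.58)]
side latch_grip [([373.6, 234.7], 0.61)]
side latch_hinge [([367.8, 258.1], 0.66), ([332.3, 252.1], 0.45)]
side lid_grip [([349.3, 227.0], 0.89), ([306.2, 226.9], 0.39)]
side lid_hinge [([308.8, 227.5], 0.73), ([294.0, 421.1], 0.26)]
top {'K': [[496.026, 0.0, 319.87], [0.0, 496.026, 244.319], [0.0, 0.0, 1.0]], 'dist': [-0.113, 0.0, 0.0, 0.0, 0.0], 'extrinsics': [[-0.012, -0.992, 0.126, 0.413], [-1.0, 0.014, 0.016, -0.016], [-0.018, -0.126, -0.992, 1.453], [0.0, 0.0, 0.0, 1.0]]}
top case [([346.5, 248.3], 0.61), ([328.2, 299.7], 0.32)]
top tab_grip [([389.7, 278.1], 0.5)]
top latch_grip [([359.9, 290.4], 0.77)]
top latch_hinge [([326.2, 297.0], 0.93)]
top lid_grip [([354.9, 261.3], 0.91)]
top lid_hinge [([338.8, 214.7], 0.7), ([176.9, 280.8], 0.63)]
wrist {'K': [[368.658, 0.0, 319.047], [0.0, 368.658, 238.482], [0.0, 0.0, 1.0]], 'dist': [-0.077, 0.0, 0.0, 0.0, 0.0], 'mount': [[-0.0, -0.951, -0.309, 0.078], [1.0, -0.0, -0.0, 0.001], [-0.0, -0.309, 0.951, -0.07], [0.0, 0.0, 0.0, 1.0]]}
wrist case []
wrist tab_grip []
wrist latch_grip []
wrist latch_hinge []
wrist lid_grip []
wrist lid_hinge []
1.05
```

View pics/side0.png

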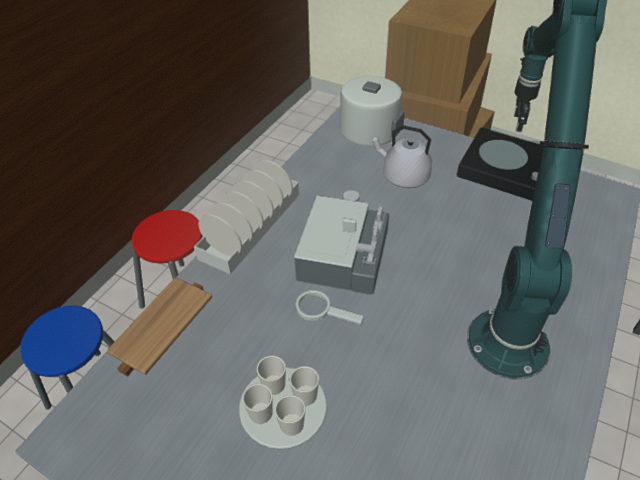

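View pics/top0.png

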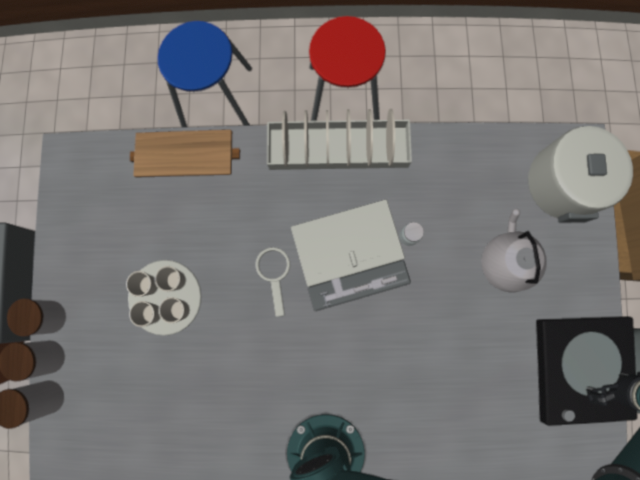

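```bash
cat > h.py <<'E'
from station import *
import cv2,numpy as np
from scipy.optimize import least_squares
from scipy.spatial.transform import Rotation as R
P={'tab_grip':(-130,-73,130),'latch_grip':(-130,0,120),'latch_hinge':(-130,100,98),'lid_grip':(-50,0,139),'lid_hinge':(85,0,105),'case':(0,0,0)}
def E_of(n,s=None):
    c=calibration(n)
    if n=='wrist':
        T=np.eye(4);T[:3,:3]=s['tool_rot'];T[:3,3]=s['tool_pos'];return T@np.array(c['mount'])
    return np.array(c['extrinsics'])
def proj(n,X,E=None):
    c=calibration(n);E=E_of(n) if E is None else E
    W=np.linalg.inv(E)
    return cv2.projectPoints(np.atleast_2d(np.array(X,float)),cv2.Rodrigues(W[:3,:3])[0],W[:3,3],np.array(c['K']),np.array(c['dist']))[0][:,0]
def case2w(p,pts):
    c,s=np.cos(p[2]),np.sin(p[2]);pts=np.atleast_2d(pts)/1000.
    return np.c_[p[0]+c*pts[:,0]-s*pts[:,1],p[1]+s*pts[:,0]+c*pts[:,1],pts[:,2]+(p[3] if len(p)>3 else 0)]
def tri(obs): # list of (n,E,px)
    f=lambda X:np.concatenate([proj(n,X,E)[0]-px for n,E,px in obs])
    r=least_squares(f,[.6,-.1,.12]);return r.x,r.fun
def tool(ps,s=None):
    """world points -> shift in tool axes mm from current TCP"""
    s=s or get_state();return (np.array(ps)-s['tool_pos'])@np.array(s['tool_rot'])*1000
E
python3 - <<'E'
from h import *
obs={'side':{'tab_grip':(379.6,216.6),'latch_grip':(373.6,234.7),'latch_hinge':(367.8,258.1),'lid_grip':(349.3,227),'lid_hinge':(308.8,227.5),'case':(334.5,250.9)},
'top':{'tab_grip':(389.7,278.1),'latch_grip':(359.9,290.4),'latch_hinge':(326.2,297),'lid_grip':(354.9,261.3),'lid_hinge':(338.8,214.7),'case':(346.5,248.3)}}
L=[(n,k,np.array(v)) for n in obs for k,v in obs[n].items()]
f=lambda p:np.concatenate([proj(n,case2w(p,P[k]))[0]-v for n,k,v in L])
for dim in (3,4):
    r=least_squares(f,[.6,-.1,0,0][:dim],loss='soft_l1',f_scale=2);print(r.x)
    for (n,k,v),e in zip(L,f(r.x).reshape(-1,2)):print(n,k,e.round(1))
for k in P:
    X,e=tri([(n,E_of(n),np.array(obs[n][k])) for n in obs]);print(k,X.round(4),e.round(1),case2w(r.x,P[k]).round(4))
E
```

```text
[ 0.58711595 -0.07015219  0.26042091]
side tab_grip [ 0.8 -2.1]
side latch_grip [ 2.6 -1.5]
side latch_hinge [2.1 4.3]
side lid_grip [ 0.9 -2.5]
side lid_hinge [-1.8 -2.1]
side case [-0.7  2.2]
top tab_grip [-1.9  2.8]
top latch_grip [ 1.3 -1.9]
top latch_hinge [-0.8  1.7]
top lid_grip [-1.6 -2.1]
top lid_hinge [ 0.4 -1.2]
top case [-0.2 -0.8]
[ 0.58836972 -0.07180366  0.26208637 -0.00785721]
side tab_grip [ 0.5 -0.8]
side latch_grip [ 2.3 -0.2]
side latch_hinge [1.8 5.5]
side lid_grip [ 0.7 -1.2]
side lid_hinge [-1.8 -0.7]
side case [-0.8  3.4]
top tab_grip [-1.6  2.4]
top latch_grip [ 1.8 -2.3]
top latch_hinge [-0.1  1.4]
top lid_grip [-1.1 -2.3]
top lid_hinge [ 0.8 -1.1]
top case [ 0.3 -1. ]
tab_grip [ 0.4874 -0.1823  0.1113] [-0.6 -0.1  0.2  0.5] [[ 0.4817 -0.176   0.1221]]
latch_grip [ 0.461  -0.0984  0.1177] [ 2.   0.2 -0.7 -1.7] [[ 0.4628 -0.1055  0.1121]]
latch_hinge [ 0.4418 -0.0088  0.1115] [ 0.7  0.1 -0.2 -0.6] [[ 0.4369 -0.0089  0.0901]]
lid_grip [ 0.5379 -0.0865  0.1248] [ 1.6  0.2 -0.5 -1.3] [[ 0.5401 -0.0848  0.1311]]
lid_hinge [ 0.6654 -0.048   0.0986] [-0.7 -0.1  0.2  0.6] [[ 0.6705 -0.0498  0.0971]]
case [ 0.5838 -0.07    0.012 ] [ 0.2  0.  -0.1 -0.2] [[ 0.5884 -0.0718 -0.0079]]
```

The top view shows the case at about (350,255), with the lever fin near (335,285) and the tab near (385,282). The two views agree to about 5 mm. I'll go to a hover above the case and refine the pose with the wrist camera.

```bash
python3 -m jog '[[26,-27,-10,0,0,-0.1,1],[52,-54,-20,0,0,-0.2,1],[78,-81,-30,0,0,-0.3,1],[104,-108,-40,0,0,-0.4,1],[130,-135,-50,0,0,-0.5,1],[156,-162,-60,0,0,-0.6,1],[182,-189,-67,0,0,-0.7,1],[208,-216,-67,0,0,-0.8,1],[234,-243,-67,0,0,-0.9,1],[260,-270,-67,0,0,-1.0,1]]'
python3 - <<'E'
from h import *
s=get_state()
print(s['time_s'],s['qpos'].round(2) if hasattr(s['qpos'],'round') else s['qpos'],s['tool_pos'])
p=[.5871,-.0702,.26]
t=case2w(p,(-100,-10,370))[0];print(t,tool(t).round(1))
Rt=np.array(s['tool_rot']);c,sn=np.cos(.26),np.sin(.26)
Rg=np.c_[[-sn,c,0],[c,sn,0],[0,0,-1]];print(R.from_matrix(Rt.T@Rg).as_rotvec())
E
```

```text
time_s: 1.88
tool_pos: [0.3822, -0.3575, 0.3715]
tool_rot: [[0.266, 0.964, 0.001], [0.964, -0.266, -0.001], [-0.001, 0.001, -1.0]]
force: [0.8, 0.2, 0.3]
opening: 0.997
1.8833 [ 0.89  0.27 -0.28  1.98  0.09  0.9   0.3 ] [ 0.38221069 -0.35747366  0.37152463]
[ 0.49303181 -0.10557195  0.37      ] [272.3  39.8   1.3]
[ 0.00081568  0.00110595 -0.52942966]
```

```bash
python3 -m jog '[[34,5,0,0,0,-0.08,1],[68,10,0,0,0,-0.16,1],[102,15,0,0,0,-0.24,1],[136,20,0,0,0,-0.32,1],[170,25,0,0,0,-0.4,1],[204,30,0,0,0,-0.48,1],[238,35,0,0,0,-0.529,1],[272,40,0,0,0,-0.529,1],[272,40,0,0,0,-0.529,1]]'
cat > look.py <<'E'
from h import *
import sys,pickle
tag=sys.argv[1]; names=sys.argv[2].split(',') if len(sys.argv)>2 else ['tab_grip','latch_grip','latch_hinge','lid_grip','lid_hinge']
s=get_state();im=get_image('wrist');cv2.imwrite(f'pics/w{tag}.png',im[:,:,::-1])
E=E_of('wrist',s);o={}
for t in names:
    r=tip_of('wrist',t)
    print(t,[(np.round(x['position'],1).tolist(),round(x['score'],2)) for x in r[:2]])
    if r:o[t]=(np.array(r[0]['position']),r[0]['score'])
pickle.dump((E,o,s),open(f'o{tag}.pkl','wb'));print(s['time_s'],np.round(s['tool_pos'],4))
E
python3 look.py 1
```

```text
time_s: 2.63
tool_pos: [0.4967, -0.1003, 0.372]
tool_rot: [[-0.263, 0.965, 0.005], [0.965, 0.263, 0.004], [0.003, 0.006, -1.0]]
force: [-0.1, 0.6, 0.1]
opening: 1.003
tab_grip [([286.7, 286.0], 0.69)]
latch_grip [([282.5, 205.1], 0.6)]
latch_hinge [([281.2, 90.8], 0.91)]
lid_grip [([375.6, 211.0], 0.7)]
lid_hinge [([509.8, 203.4], 0.96)]
2.6333 [ 0.4967 -0.1003  0.372 ]
```

View pics/w1.png

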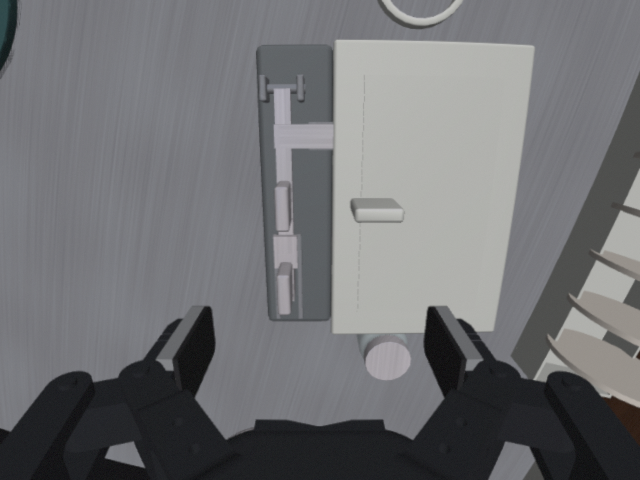

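The wrist view shows the tab fin at (285,288), the lever fin at (283,205), the pivot at (282,90) and the lid ridge at (377,210). The network points agree with it. I'll take a second view while moving toward the tab.

```bash
python3 -m jog '[[-10,-15,15,0,0,0,1],[-20,-25,40,0,0,0,1],[-30,-35,65,0,0,0,1],[-40,-40,80,0,0,0,1],[-40,-40,80,0,0,0,1],[-40,-40,80,0,0,0,1]]'
python3 look.py 2
cat > fit.py <<'E'
from h import *
import pickle,sys
L=[];T={}
for t in sys.argv[1].split(','):
    E,o,s=pickle.load(open(f'o{t}.pkl','rb'))
    for k,(v,sc) in o.items(): L.append(('wrist',k,v,E)); T.setdefault(k,[]).append(('wrist',E,v))
f=lambda p:np.concatenate([proj(n,case2w(p,P[k]),E)[0]-v for n,k,v,E in L])
for dim in (3,4):
    r=least_squares(f,[.587,-.07,.26,0][:dim],loss='soft_l1',f_scale=2);print(r.x.round(4))
for (n,k,v,E),e in zip(L,f(r.x).reshape(-1,2)):print(k,e.round(1))
for k in T:
    if len(T[k])>1: X,e=tri(T[k]);print(k,X.round(4),e.round(1),case2w(r.x,P[k]).round(4))
E
python3 fit.py 1,2
```

```text
time_s: 3.43
tool_pos: [0.4644, -0.1581, 0.2905]
tool_rot: [[-0.249, 0.969, -0.002], [0.969, 0.249, 0.0], [0.001, -0.001, -1.0]]
force: [1.0, 0.5, 0.7]
opening: 1.0
tab_grip [([342.9, 273.0], 0.72)]
latch_grip [([341.8, 156.6], 0.86)]
latch_hinge []
lid_grip [([477.0, 162.0], 0.94)]
lid_hinge [([634.5, 157.3], 0.91)]
3.4333 [ 0.4644 -0.1581  0.2905]
[ 0.5896 -0.0692  0.2716]
[ 5.897e-01 -6.930e-02  2.720e-01 -5.000e-04]
tab_grip [-1.9 -0.8]
latch_grip [0.4 0.8]
latch_hinge [ 0.3 -1.4]
lid_grip [-0.1 -0.8]
lid_hinge [ 0.6 -1.8]
tab_grip [ 0.2 -1.1]
latch_grip [0.2 4.5]
lid_grip [-0.7  0.8]
lid_hinge [0.7 0.6]
tab_grip [ 0.4863 -0.1801  0.118 ] [-0.1 -0.2  0.   0.2] [[ 0.4841 -0.1745  0.1295]]
latch_grip [ 0.4634 -0.1012  0.127 ] [-0.7 -0.9  0.5  0.6] [[ 0.4645 -0.1042  0.1195]]
lid_grip [ 0.5408 -0.0824  0.1412] [-0.3 -0.6  0.2  0.4] [[ 0.5415 -0.0827  0.1385]]
lid_hinge [ 0.6696 -0.047   0.1066] [-0.4 -1.3  0.3  1. ] [[ 0.6716 -0.0464  0.1045]]
```

View pics/w2.png

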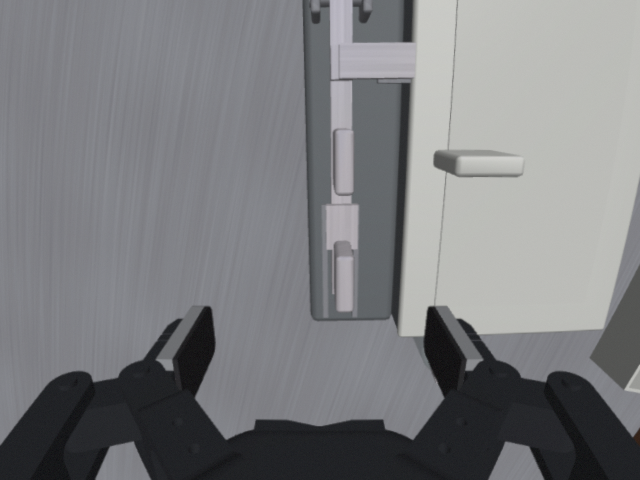

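```bash
cat > goto.py <<'E'
from h import *
p=[.5896,-.0692,.2716]
def Rcase():
    return R.from_euler('z',p[2]).as_matrix()
def to(pt,Rg,grasp=.054):
    """pt: case-frame mm of grasp point; Rg: desired tool rot in case frame"""
    s=get_state();Rw=Rcase()@Rg;X=case2w(p,pt)[0]-Rw[:,2]*grasp
    print('t',round(s['time_s'],2),'shift',tool(X,s).round(1),'turn',R.from_matrix(np.array(s['tool_rot']).T@Rw).as_rotvec().round(3),'TCP',X.round(3))
DX=np.c_[[0,1,0],[1,0,0],[0,0,-1]].astype(float) # jaws along case x, tool x=case y
E
python3 - <<'E'
from goto import *
to((-130,-76,180),DX);to((-130,-76,135),DX)
E
```

```text
t 3.73 shift [-25.   12.7  58. ] turn [ 0.002  0.001 -0.016] TCP [ 0.485 -0.177  0.234]
t 3.73 shift [-24.9  12.6 103. ] turn [ 0.002  0.001 -0.016] TCP [ 0.485 -0.177  0.189]
```

```bash
python3 -m jog '[[-10,5,20,0,0,-0.016,0],[-20,10,40,0,0,-0.016,0],[-25,13,52,0,0,-0.016,0],[-25,13,60,0,0,-0.016,0],[-25,13,75,0,0,-0.016,0],[-25,13,90,0,0,-0.016,0],[-25,13,100,0,0,-0.016,0],[-25,13,103,0,0,-0.016,0],[-25,13,103,0,0,-0.016,0]]'; python3 look.py 3 tab_grip,latch_grip
```

```text
time_s: 4.48
tool_pos: [0.4837, -0.1772, 0.1874]
tool_rot: [[-0.268, 0.963, -0.001], [0.963, 0.268, 0.001], [0.001, -0.001, -1.0]]
force: [-0.4, -0.6, -0.1]
opening: 0.5
tab_grip [([327.2, 325.0], 0.94)]
latch_grip [([326.2, 124.1], 0.69)]
4.4833 [ 0.4837 -0.1772  0.1874]
```

View pics/w3.png

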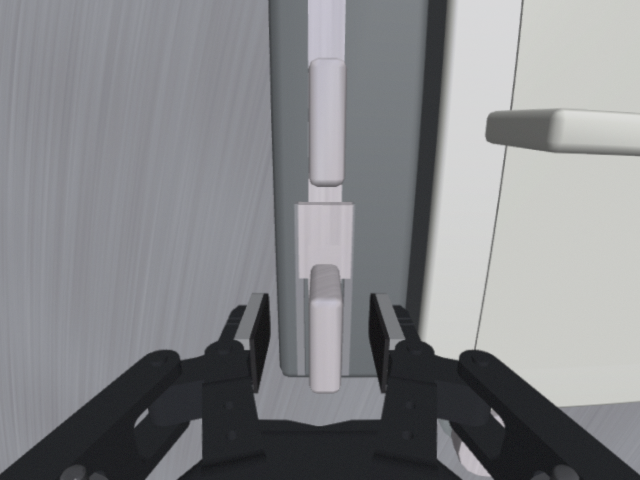

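The tab fin, at (325,330), stands midway between the pads at (262) and (378). I'll close on it and slide.

```bash
python3 -m jog '[[0,0,0,0,0,0,-1],[0,0,0,0,0,0,-1],[0,0,0,0,0,0,-1],[0,0,0,0,0,0,-1],[0,0,0,0,0,0,-1],[0,0,0,0,0,0,-1]]'; python3 -m jog '[[-4,0,0,0,0,0,-1],[-8,0,0,0,0,0,-1],[-12,0,0,0,0,0,-1],[-16,0,0,0,0,0,-1],[-20,0,0,0,0,0,-1],[-24,0,0,0,0,0,-1],[-26,0,0,0,0,0,-1],[-26,0,0,0,0,0,-1]]'; python3 look.py 4 tab_grip,latch_grip
```

```text
time_s: 5.13
tool_pos: [0.4856, -0.1776, 0.1887]
tool_rot: [[-0.268, 0.963, 0.003], [0.963, 0.268, -0.0], [-0.001, 0.003, -1.0]]
force: [3.1, 1.3, 6.2]
opening: 0.132
time_s: 5.8
tool_pos: [0.4924, -0.2024, 0.1887]
tool_rot: [[-0.268, 0.963, 0.003], [0.963, 0.268, 0.0], [-0.0, 0.003, -1.0]]
force: [1.8, 1.1, 6.4]
opening: 0.129
tab_grip [([321.3, 322.6], 0.88)]
latch_grip [([321.0, 46.9], 0.83)]
5.8 [ 0.4924 -0.2024  0.1887]
```

View pics/w4.png

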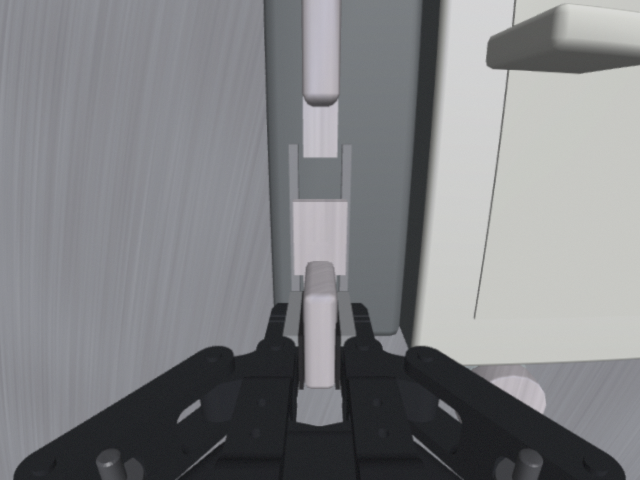

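The tab nose (row 198) is now well clear of the lever's tip (row 157), and the fin followed the gripper. Next I'll release, hop over and straddle the lever fin.

```bash
python3 -m jog '[[0,0,0,0,0,0,0],[0,0,0,0,0,0,0],[0,0,0,0,0,0,0],[0,0,-15,0,0,0,0],[0,0,-35,0,0,0,0],[20,0,-48,0,0,0,0],[50,0,-50,0,0,0,0],[80,0,-50,0,0,0,0],[100,0,-50,0,0,0,0],[100,0,-50,0,0,0,0]]'; python3 look.py 5 tab_grip,latch_grip,lid_grip,latch_hinge
python3 - <<'E'
from goto import *
to((-130,0,124),DX)
E
python3 fit.py 1,2,5
```

```text
time_s: 6.78
tool_pos: [0.4618, -0.1023, 0.2376]
tool_rot: [[-0.274, 0.962, -0.003], [0.962, 0.274, 0.001], [0.002, -0.003, -1.0]]
force: [-0.6, 0.2, 0.0]
opening: 0.498
tab_grip [([324.9, 427.5], 0.96)]
latch_grip [([326.0, 271.6], 0.98)]
lid_grip [([481.8, 289.2], 0.94)]
latch_hinge [([329.2, 83.1], 0.96)]
6.7833 [ 0.4618 -0.1023  0.2376]
t 7.03 shift [ 3.6  1.1 59.7] turn [-0.001  0.    -0.003] TCP [ 0.464 -0.104  0.178]
[ 0.59   -0.0696  0.2706]
[ 0.59   -0.0696  0.2706 -0.    ]
tab_grip [-1.8 -0.3]
latch_grip [0.6 1.2]
latch_hinge [ 0.6 -1.1]
lid_grip [ 0.2 -0.2]
lid_hinge [ 0.9 -1.2]
tab_grip [ 0.3 -0.6]
latch_grip [0.5 5. ]
lid_grip [-0.2  1.5]
lid_hinge [1.2 1.5]
tab_grip [ -0.7 -35. ]
latch_grip [-0.4  1.2]
lid_grip [ 0.9 -1.1]
latch_hinge [-1.9 -0.4]
tab_grip [ 0.4793 -0.1576  0.1733] [-7.3  2.4  4.7  0.5  0.3 -1.9] [[ 0.4842 -0.1747  0.13  ]]
latch_grip [ 0.4637 -0.1012  0.1264] [-0.4 -1.   0.8  0.6 -0.5  0.1] [[ 0.4647 -0.1044  0.12  ]]
latch_hinge [ 0.4392 -0.0095  0.1129] [-0.1 -0.4  0.   0.2] [[ 0.438 -0.008  0.098]]
lid_grip [ 0.5404 -0.0826  0.1414] [-0.8 -0.4 -0.4  0.7  0.8 -0.3] [[ 0.5418 -0.083   0.139 ]]
lid_hinge [ 0.6696 -0.047   0.1066] [-0.4 -1.3  0.3  1. ] [[ 0.6719 -0.0469  0.105 ]]
```

View pics/w5.png

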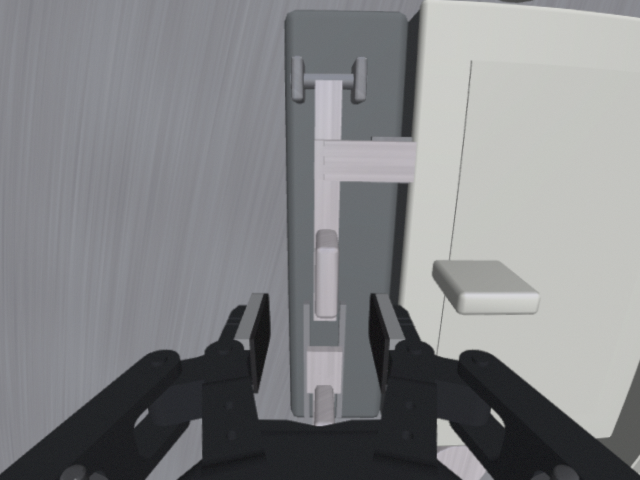

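The model fit holds: residuals are about 1 px, and the tab sits 35 px beyond its closed place. I'll descend on the lever fin at (326,272) and grip it.

```bash
python3 -m jog '[[4,1,20,0,0,0,-0.1],[4,1,35,0,0,0,-0.2],[4,1,50,0,0,0,-0.2],[4,1,60,0,0,0,-0.2],[4,1,60,0,0,0,-0.2],[4,1,60,0,0,0,-1],[4,1,60,0,0,0,-1],[4,1,60,0,0,0,-1],[4,1,60,0,0,0,-1],[4,1,60,0,0,0,-1]]'
python3 - <<'E'
from goto import *
to((-130,0,124),DX)
print(get_state()['qpos'].round(2))
a=np.array([-100,26.]);
for th in np.arange(.15,1.6,.15):
    t=.55*th
    g=np.array([a[0]*np.cos(th)+a[1]*np.sin(th), -a[0]*np.sin(th)+a[1]*np.cos(th)])
    T=g+54*np.array([np.sin(t),np.cos(t)])-(a+[0,54])
    print(round(th,2),'x',round(T[0]),'z',round(-T[1]),'ry',round(-t,2))
E
```

```text
time_s: 7.87
tool_pos: [0.4652, -0.1025, 0.1785]
tool_rot: [[-0.267, 0.964, 0.003], [0.964, 0.267, -0.0], [-0.001, 0.003, -1.0]]
force: [2.7, -0.4, -1.1]
opening: 0.133
t 7.87 shift [-1.3 -1.2  0.5] turn [ 0.003  0.001 -0.001] TCP [ 0.464 -0.104  0.178]
[ 0.38  0.51 -0.35  2.24  0.4   0.44 -0.01]
0.15 x 9 z -14 ry -0.08
0.3 x 21 z -28 ry -0.16
0.45 x 34 z -39 ry -0.25
0.6 x 50 z -49 ry -0.33
0.75 x 66 z -57 ry -0.41
0.9 x 84 z -62 ry -0.5
1.05 x 102 z -65 ry -0.58
1.2 x 121 z -65 ry -0.66
1.35 x 140 z -63 ry -0.74
1.5 x 159 z -58 ry -0.82
```

```bash
python3 -m jog '[[4,0,-7,0,-0.04,0,-1],[9,0,-14,0,-0.08,0,-1],[15,0,-21,0,-0.12,0,-1],[21,0,-28,0,-0.16,0,-1],[27,0,-34,0,-0.2,0,-1],[34,0,-39,0,-0.25,0,-1],[42,0,-44,0,-0.29,0,-1],[50,0,-49,0,-0.33,0,-1],[58,0,-53,0,-0.37,0,-1],[66,0,-57,0,-0.41,0,-1]]'
python3 look.py 6 latch_grip,latch_hinge
python3 - <<'E'
from goto import *
s=get_state();print(s['qpos'].round(2),s['force'].round(1),s['ft_torque'])
g=s['tool_pos']+.054*s['tool_rot'][:,2]
x=Rcase().T@(g-np.array([p[0],p[1],0]));print('grasp case',x)
im=get_image('side');cv2.imwrite('pics/s6.png',cv2.resize(im[150:330,240:480],None,fx=3,fy=3)[:,:,::-1])
E
```

```text
time_s: 8.7
tool_pos: [0.4474, -0.0381, 0.2353]
tool_rot: [[-0.245, 0.963, 0.11], [0.883, 0.269, -0.385], [-0.4, 0.003, -0.917]]
force: [4.2, 0.4, -12.6]
opening: 0.129
latch_grip [([317.8, 331.1], 0.91)]
latch_hinge [([318.0, 104.1], 0.71)]
8.7 [ 0.4474 -0.0381  0.2353]
[-0.24  0.38  0.02  2.34  0.82  0.56 -0.69] [ 2.5  0.5 -0.2] [ 0.45586686 -0.40673907  0.0105147 ]
grasp case [-0.12836918  0.046932    0.18589804]
```

View pics/w6.png

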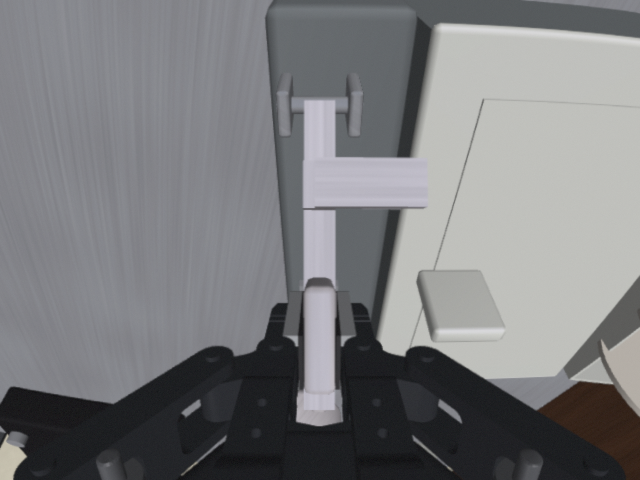

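View pics/s6.png

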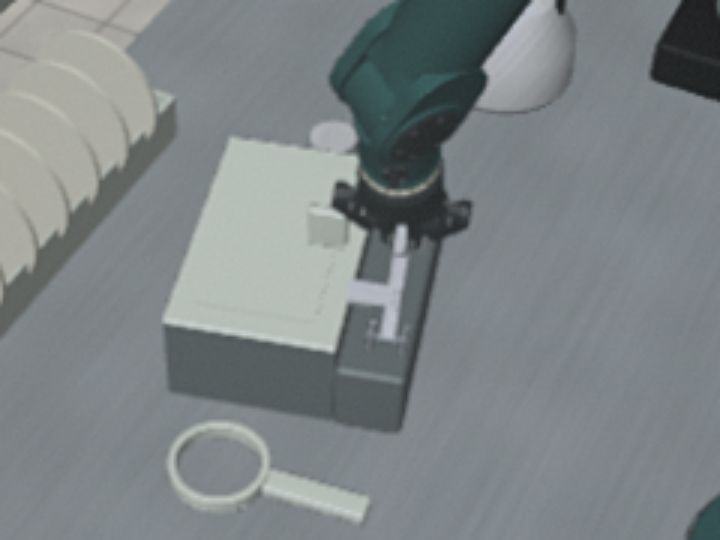

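The lever is following at about 0.75 rad, with the fin still between the pads at (318,335) and low force. I'll carry on up the arc.

```bash
cat > arc.py <<'E'
from goto import *
import sys
a=np.array([-100,26.])
for th in eval(sys.argv[1]):
    t=eval(sys.argv[2])
    g=np.array([a[0]*np.cos(th)+a[1]*np.sin(th), -a[0]*np.sin(th)+a[1]*np.cos(th)])
    to((-129,100+g[0],98+g[1]),R.from_euler('x',-t).as_matrix()@DX)
E
python3 arc.py 'np.arange(.75,1.6,.15)' '.55*th'
```

```text
t 8.9 shift [-1.5 -0.4  1.4] turn [ 0.003 -0.004 -0.001] TCP [ 0.448 -0.04   0.235]
t 8.9 shift [ 12.6  -0.4 -10.6] turn [ 0.003 -0.087 -0.001] TCP [ 0.443 -0.023  0.24 ]
t 8.9 shift [ 28.3  -0.4 -20.5] turn [ 0.003 -0.169 -0.001] TCP [ 0.438 -0.005  0.243]
t 8.9 shift [ 45.4  -0.4 -28.3] turn [ 0.003 -0.252 -0.001] TCP [0.433 0.013 0.243]
t 8.9 shift [ 63.7  -0.4 -33.8] turn [ 0.002 -0.334 -0.001] TCP [0.428 0.031 0.241]
t 8.9 shift [ 82.6  -0.4 -36.7] turn [ 0.002 -0.417 -0.001] TCP [0.423 0.049 0.236]
```

```bash
python3 -m jog '[[7,0,-6,0,-0.04,0,-1],[14,0,-12,0,-0.08,0,-1],[22,0,-17,0,-0.13,0,-1],[30,0,-21,0,-0.17,0,-1],[38,0,-25,0,-0.21,0,-1],[47,0,-29,0,-0.25,0,-1],[56,0,-32,0,-0.29,0,-1],[65,0,-35,0,-0.33,0,-1],[74,0,-37,0,-0.37,0,-1],[84,0,-38,0,-0.42,0,-1]]'
python3 look.py 7 latch_grip,latch_hinge
python3 - <<'E'
from goto import *
s=get_state();print(s['qpos'].round(2),s['force'].round(1),s['ft_torque'])
g=s['tool_pos']+.054*s['tool_rot'][:,2]
x=Rcase().T@(g-np.array([p[0],p[1],0]));print('grasp case',x)
im=get_image('side');cv2.imwrite('pics/s7.png',cv2.resize(im[150:330,240:480],None,fx=3,fy=3)[:,:,::-1])
E
```

```text
time_s: 9.73
tool_pos: [0.4237, 0.0483, 0.2369]
tool_rot: [[-0.178, 0.964, 0.198], [0.648, 0.266, -0.713], [-0.74, 0.001, -0.672]]
force: [9.4, -7.2, -8.4]
opening: 0.129
latch_grip [([319.9, 335.0], 0.98), ([293.6, 282.7], 0.66)]
latch_hinge [([320.3, 147.0], 0.82)]
9.7333 [0.4237 0.0483 0.2369]
[-0.67  0.5   0.05  2.35  1.    0.94 -1.23] [ 6.  -0.7 -0.4] [ 0.10593037 -0.74200582  0.77084731]
grasp case [-0.12825071  0.1192584   0.20009434]
```

View pics/w7.png

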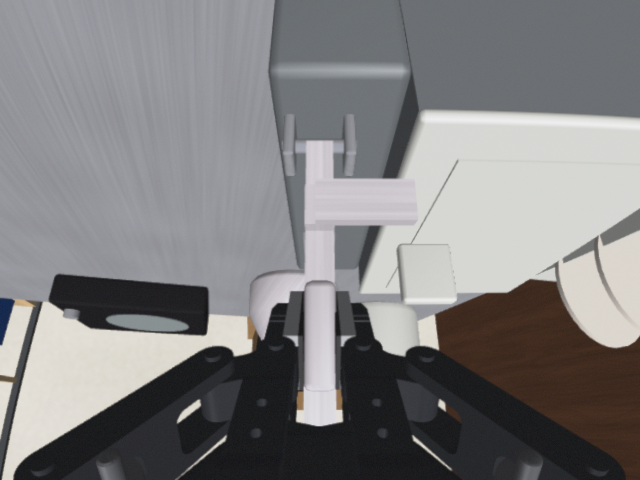

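View pics/s7.png

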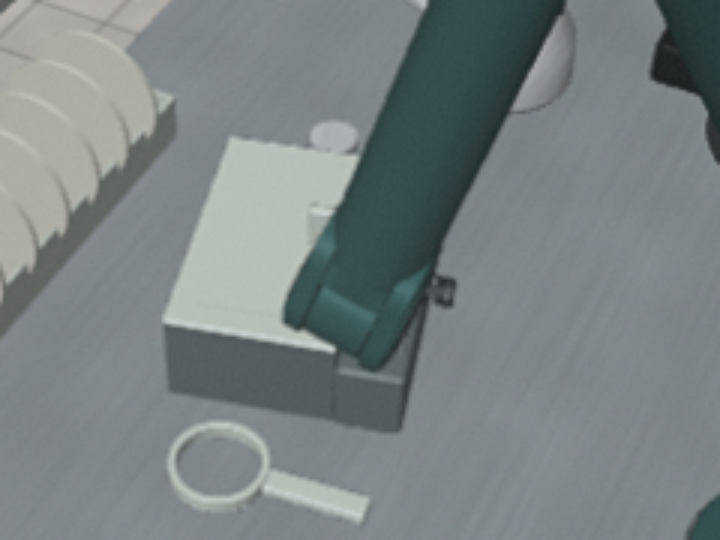

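The lever stands at about 1.5 rad, with the grasp point 19/102 mm from the pivot. I'll release, back straight out along the tool and check that it stays there.

```bash
python3 -m jog '[[0,0,0,0,0,0,0],[0,0,0,0,0,0,0],[0,0,0,0,0,0,0],[0,0,-10,0,0,0,0],[0,0,-25,0,0,0,0],[0,0,-45,0,0,0,0],[0,0,-70,0,0,0,0],[0,0,-95,0,0,0,0],[0,0,-100,0,0,0,0]]'
python3 look.py 8 latch_grip,latch_hinge
python3 - <<'E'
from goto import *
DY=np.c_[[1,0,0],[0,-1,0],[0,0,-1]].astype(float)
print(get_state()['qpos'].round(2))
to((-60,20,280),DY)
to((-50,0,145),DY)
E
```

```text
time_s: 10.68
tool_pos: [0.4021, 0.1249, 0.3056]
tool_rot: [[-0.182, 0.962, 0.202], [0.654, 0.272, -0.706], [-0.735, 0.004, -0.678]]
force: [0.8, 0.5, 0.3]
opening: 0.501
latch_grip [([314.4, 251.1], 0.74)]
latch_hinge [([318.2, 143.3], 0.92)]
10.6833 [0.4021 0.1249 0.3056]
[-0.77  0.39 -0.02  2.26  0.79  1.14 -1.1 ]
t 10.83 shift [-166.5   70.   137.1] turn [0.648 0.648 1.472] TCP [ 0.526 -0.066  0.334]
t 10.83 shift [-80.4  80.  243. ] turn [0.648 0.648 1.472] TCP [ 0.541 -0.083  0.199]
```

View pics/w8.png

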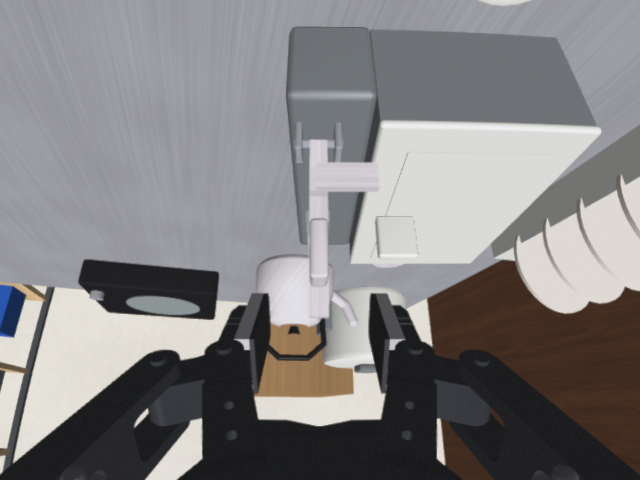

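```bash
python3 - <<'E'
from goto import *
s=get_state()
for X,Rg in [((.42,.11,.38),DX)]:
    print(tool(X).round(0), R.from_matrix(s['tool_rot'].T@Rcase()@Rg).as_rotvec().round(3))
E
```

```text
[-67.  15. -40.] [-0.    0.83 -0.  ]
```

```bash
python3 -m jog '[[-10,2,-6,0,0.1,0,0],[-20,4,-12,0,0.2,0,0],[-30,6,-18,0,0.31,0,0],[-40,9,-24,0,0.42,0,0],[-50,11,-30,0,0.53,0,0],[-60,13,-36,0,0.64,0,0],[-67,15,-40,0,0.74,0,0],[-67,15,-40,0,0.83,0,0]]'
python3 - <<'E'
from goto import *
DY=np.c_[[1,0,0],[0,-1,0],[0,0,-1]].astype(float)
print(get_state()['qpos'].round(2))
to((-60,10,315),DY)
to((-50,0,145),DY)
E
```

```text
time_s: 11.5
tool_pos: [0.4215, 0.108, 0.3811]
tool_rot: [[-0.264, 0.965, 0.002], [0.965, 0.264, 0.005], [0.004, 0.003, -1.0]]
force: [-0.1, 0.5, -0.6]
opening: 0.499
[-0.31  0.12 -0.05  2.14  0.    0.88 -0.09]
t 11.5 shift [-205.6   55.4   11.4] turn [-1.000e-03 -5.000e-03  1.566e+00] TCP [ 0.529 -0.076  0.369]
t 11.5 shift [-216.2   64.9  181.4] turn [-1.000e-03 -5.000e-03  1.566e+00] TCP [ 0.541 -0.083  0.199]
```

```bash
python3 -m jog '[[-20,5,0,0,0,0.12,0],[-41,11,0,0,0,0.24,0],[-62,16,0,0,0,0.36,0],[-83,22,0,0,0,0.48,0],[-104,28,0,0,0,0.6,0],[-125,34,5,0,0,0.72,0],[-146,40,8,0,0,0.84,0],[-166,45,11,0,0,0.96,0],[-187,50,11,0,0,1.08,0],[-206,55,11,0,0,1.2,0]]'
python3 -m jog '[[0,0,0,0,0,0.12,0],[0,0,0,0,0,0.24,0],[0,0,0,0,0,0.366,0],[0,0,0,0,0,0.366,0]]'
python3 look.py 9 lid_grip,lid_hinge,latch_hinge,latch_grip
python3 - <<'E'
from goto import *
DY=np.c_[[1,0,0],[0,-1,0],[0,0,-1]].astype(float)
print(get_state()['qpos'].round(2))
to((-50,0,145),DY)
E
python3 fit.py 1,2,9
```

```text
time_s: 12.33
tool_pos: [0.5275, -0.0764, 0.3671]
tool_rot: [[0.807, 0.591, -0.005], [0.591, -0.807, -0.001], [-0.004, -0.002, -1.0]]
force: [0.4, -0.0, 1.1]
opening: 0.502
time_s: 12.67
tool_pos: [0.5274, -0.0751, 0.3674]
tool_rot: [[0.964, 0.267, -0.004], [0.267, -0.964, -0.001], [-0.004, -0.0, -1.0]]
force: [-0.1, 0.3, 0.1]
opening: 0.502
lid_grip [([329.8, 198.5], 0.77)]
lid_hinge [([440.6, 285.3], 0.64), ([330.6, 30.8], 0.63)]
latch_hinge [([228.0, 270.2], 0.67)]
latch_grip [([185.6, 325.1], 0.95)]
12.6667 [ 0.5274 -0.0751  0.3674]
[-0.21  0.28  0.33  1.98 -0.12  0.9  -1.11]
t 12.92 shift [ 10.3  11.9 169.7] turn [-0.     0.001  0.005] TCP [ 0.541 -0.083  0.199]
[ 0.5896 -0.0695  0.2639]
[ 0.5896 -0.0695  0.2639  0.    ]
tab_grip [-2.8 -1.4]
latch_grip [0.2 0. ]
latch_hinge [ 1.  -2.4]
lid_grip [-0.2 -0.8]
lid_hinge [ 0.5 -0.8]
tab_grip [-0.9 -2. ]
latch_grip [-0.   3.3]
lid_grip [-0.6  0.6]
lid_hinge [0.7 2. ]
lid_grip [0.9 4. ]
lid_hinge [-108.7 -252.9]
latch_hinge [0.4 1. ]
latch_grip [143.1 -43.8]
tab_grip [ 0.4863 -0.1801  0.118 ] [-0.1 -0.2  0.   0.2] [[ 0.4831 -0.1739  0.13  ]]
latch_grip [ 0.4565 -0.0757  0.2069] [-13.4 -14.3  12.2 -47.4 106.2   6.9] [[ 0.4641 -0.1034  0.12  ]]
latch_hinge [ 0.4378 -0.0078  0.0965] [ 0.7 -1.3  1.6  0.8] [[ 0.438  -0.0069  0.098 ]]
lid_grip [ 0.5431 -0.0823  0.1354] [ 1.2 -1.6 -0.2  0.3  1.1  0.9] [[ 0.5413 -0.0826  0.139 ]]
lid_hinge [ 0.5541 -0.0772  0.2483] [ -81.    48.6   11.7   38.6 -106.8  -63. ] [[ 0.6717 -0.0473  0.105 ]]
```

View pics/w9.png

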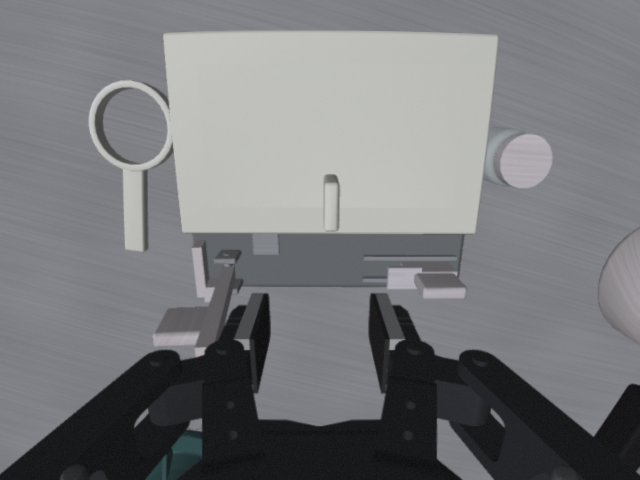

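The fin, at (331,203), is where the model puts it; triangulation agrees within 4 mm. The lever stands at (215,300) and the tab is out at (430,285). I'll descend to grip the ridge.

```bash
python3 -m jog '[[4,4,35,0,0,0,0],[8,8,70,0,0,0,0],[11,11,105,0,0,0,0],[11,11,130,0,0,0,0],[11,11,150,0,0,0,0],[11,11,165,0,0,0,0],[11,11,171,0,0,0,0],[11,11,171,0,0,0,0]]'
python3 look.py 10 lid_grip
python3 - <<'E'
from goto import *
DY=np.c_[[1,0,0],[0,-1,0],[0,0,-1]].astype(float)
to((-50,0,144),DY)
E
```

```text
time_s: 13.58
tool_pos: [0.5416, -0.0812, 0.1968]
tool_rot: [[0.962, 0.273, -0.003], [0.273, -0.962, 0.0], [-0.003, -0.001, -1.0]]
force: [-1.0, -0.9, -0.7]
opening: 0.497
lid_grip [([318.2, 326.1], 0.96)]
13.5833 [ 0.5416 -0.0812  0.1968]
t 13.68 shift [-1.7  0.7  0.7] turn [ 0.    -0.001  0.005] TCP [ 0.541 -0.083  0.198]
```

View pics/w10.png

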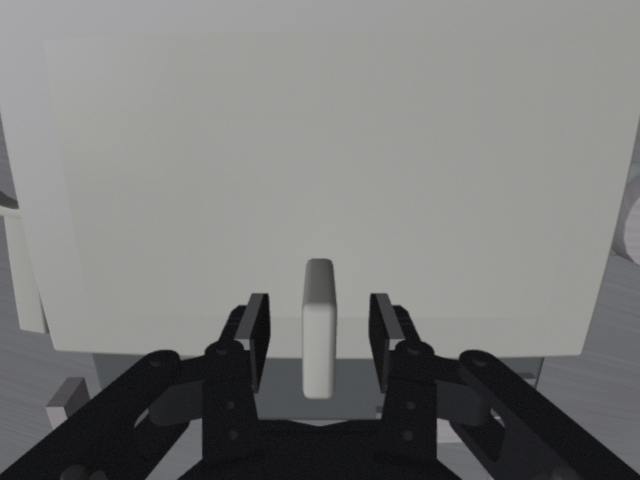

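The ridge is midway between the pads at (319,330). I'll grip it and work out the arc.

```bash
python3 -m jog '[[-1,0,0,0,0,0,-1],[-1,0,0,0,0,0,-1],[-1,0,0,0,0,0,-1],[-1,0,0,0,0,0,-1],[-1,0,0,0,0,0,-1],[-1,0,0,0,0,0,-1]]'
cat > larc.py <<'E'
from goto import *
import sys
DY=np.c_[[1,0,0],[0,-1,0],[0,0,-1]].astype(float)
a=np.array([-135,39.])
print(get_state()['qpos'].round(2))
for th in eval(sys.argv[1]):
    t=eval(sys.argv[2])
    g=np.array([a[0]*np.cos(th)+a[1]*np.sin(th), -a[0]*np.sin(th)+a[1]*np.cos(th)])
    print(round(th,2),end=' ');to((85+g[0],0,105+g[1]),R.from_euler('y',-t).as_matrix()@DY)
E
python3 larc.py 'np.arange(0,1.65,.1)' '.5*th'
```

```text
time_s: 14.18
tool_pos: [0.5418, -0.0811, 0.1994]
tool_rot: [[0.963, 0.271, 0.001], [0.271, -0.963, 0.001], [0.002, -0.001, -1.0]]
force: [-1.8, 2.0, 6.4]
opening: 0.132
[-0.11  0.53  0.24  2.1  -0.25  0.54 -0.98]
0.0 t 14.18 shift [-0.7  1.4  1.4] turn [-0.001 -0.002  0.003] TCP [ 0.541 -0.083  0.198]
0.1 t 14.18 shift [  1.2   1.4 -11.9] turn [-0.001  0.048  0.003] TCP [ 0.543 -0.082  0.211]
0.2 t 14.18 shift [  4.4   1.4 -24.4] turn [-0.001  0.098  0.003] TCP [ 0.546 -0.081  0.224]
0.3 t 14.18 shift [  8.8   1.4 -36.2] turn [-0.001  0.148  0.003] TCP [ 0.551 -0.08   0.236]
0.4 t 14.18 shift [ 14.5   1.4 -47. ] turn [-0.001  0.198  0.003] TCP [ 0.556 -0.079  0.246]
0.5 t 14.18 shift [ 21.2   1.4 -56.9] turn [-0.001  0.248  0.003] TCP [ 0.562 -0.077  0.256]
0.6 t 14.18 shift [ 29.    1.4 -65.6] turn [-0.001  0.298  0.003] TCP [ 0.57  -0.075  0.265]
0.7 t 14.18 shift [ 37.7   1.4 -73.1] turn [-0.001  0.348  0.003] TCP [ 0.578 -0.072  0.273]
0.8 t 14.18 shift [ 47.3   1.5 -79.3] turn [-0.001  0.398  0.003] TCP [ 0.588 -0.07   0.279]
0.9 t 14.18 shift [ 57.5   1.5 -84.2] turn [-0.001  0.448  0.003] TCP [ 0.597 -0.067  0.284]
1.0 t 14.18 shift [ 68.4   1.5 -87.6] turn [-0.001  0.498  0.003] TCP [ 0.608 -0.064  0.287]
1.1 t 14.18 shift [ 79.7   1.6 -89.6] turn [-0.002  0.548  0.003] TCP [ 0.619 -0.061  0.289]
1.2 t 14.18 shift [ 91.4   1.6 -90. ] turn [-0.002  0.598  0.003] TCP [ 0.63  -0.058  0.29 ]
1.3 t 14.18 shift [103.2   1.6 -89. ] turn [-0.002  0.648  0.003] TCP [ 0.641 -0.055  0.289]
1.4 t 14.18 shift [115.1   1.7 -86.4] turn [-0.002  0.698  0.003] TCP [ 0.653 -0.052  0.286]
1.5 t 14.18 shift [126.9   1.7 -82.4] turn [-0.002  0.748  0.003] TCP [ 0.664 -0.048  0.282]
1.6 t 14.18 shift [138.6   1.7 -76.9] turn [-0.002  0.798  0.003] TCP [ 0.676 -0.045  0.276]
```

```bash
python3 -m jog '[[1,0,-6,0,0.025,0,-1],[2,0,-13,0,0.05,0,-1],[5,0,-25,0,0.1,0,-1],[9,0,-37,0,0.15,0,-1],[15,0,-48,0,0.2,0,-1],[22,0,-58,0,0.25,0,-1],[30,0,-66,0,0.3,0,-1],[38,0,-74,0,0.35,0,-1],[48,0,-80,0,0.4,0,-1],[48,0,-80,0,0.4,0,-1]]'
python3 larc.py 'np.arange(.8,1.65,.1)' '.5*th'
python3 look.py 11 lid_grip
python3 - <<'E'
from h import *
im=get_image('side');cv2.imwrite('pics/s11.png',cv2.resize(im[120:330,230:490],None,fx=2.8,fy=2.8)[:,:,::-1])
print(get_state()['force'])
E
```

```text
time_s: 15.02
tool_pos: [0.5832, -0.0699, 0.2771]
tool_rot: [[0.889, 0.271, 0.369], [0.249, -0.963, 0.107], [0.385, -0.003, -0.923]]
force: [-7.1, -1.3, 1.5]
opening: 0.128
[ 0.13  0.38 -0.03  2.14 -0.48  0.28 -0.76]
0.8 t 15.02 shift [4.5 1.1 0.1] turn [-0.004  0.005  0.001] TCP [ 0.588 -0.07   0.279]
0.9 t 15.02 shift [15.9  1.1 -0.5] turn [-0.004  0.055  0.001] TCP [ 0.597 -0.067  0.284]
1.0 t 15.02 shift [27.2  1.1  0.5] turn [-0.004  0.105  0.001] TCP [ 0.608 -0.064  0.287]
1.1 t 15.02 shift [38.4  1.1  3.1] turn [-0.004  0.155  0.001] TCP [ 0.619 -0.061  0.289]
1.2 t 15.02 shift [49.3  1.1  7.1] turn [-0.004  0.205  0.001] TCP [ 0.63  -0.058  0.29 ]
1.3 t 15.02 shift [59.9  1.2 12.6] turn [-0.004  0.255  0.001] TCP [ 0.641 -0.055  0.289]
1.4 t 15.02 shift [69.9  1.2 19.5] turn [-0.004  0.305  0.   ] TCP [ 0.653 -0.052  0.286]
1.5 t 15.02 shift [79.3  1.2 27.8] turn [-0.004  0.355  0.   ] TCP [ 0.664 -0.048  0.282]
1.6 t 15.02 shift [87.9  1.3 37.3] turn [-0.004  0.405  0.   ] TCP [ 0.676 -0.045  0.276]
lid_grip [([318.2, 354.7], 0.69)]
15.0167 [ 0.5832 -0.0699  0.2771]
[-8.05121501 -1.34014914  1.20496767]
```

View pics/s11.png

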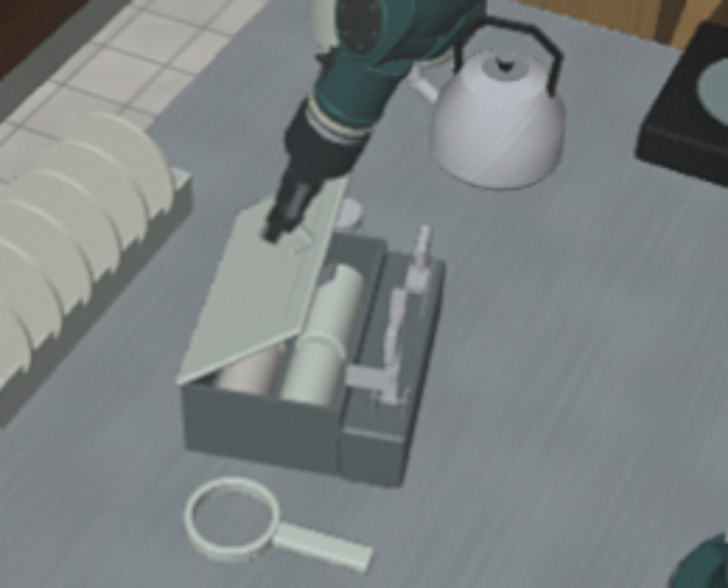

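View pics/w11.png

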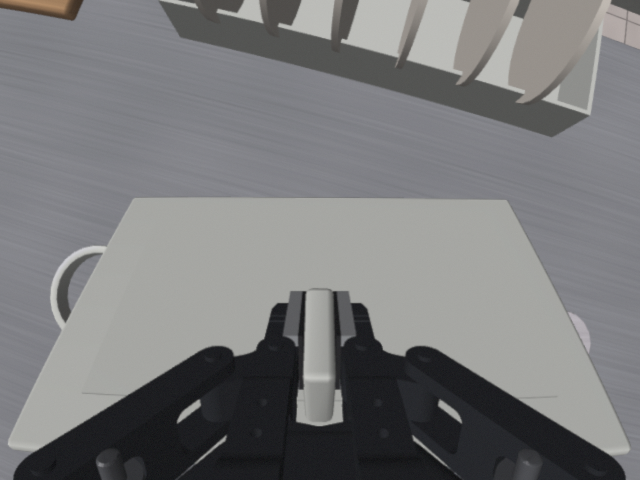

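The lid is rising and the filters show; the lid is at about 0.75 rad with the ridge firmly between the pads. I'll continue to upright.

```bash
python3 -m jog '[[6,0,0,0,0.025,0,-1],[12,0,-1,0,0.05,0,-1],[23,0,0,0,0.1,0,-1],[34,0,3,0,0.15,0,-1],[45,0,7,0,0.2,0,-1],[56,0,12,0,0.25,0,-1],[66,0,19,0,0.3,0,-1],[76,0,27,0,0.35,0,-1],[86,0,36,0,0.4,0,-1],[86,0,36,0,0.4,0,-1]]'
python3 larc.py '[1.5,1.57,1.6,1.65]' '.5*th'
python3 look.py 12 lid_grip
python3 - <<'E'
from h import *
im=get_image('side');cv2.imwrite('pics/s12.png',cv2.resize(im[120:330,230:490],None,fx=2.8,fy=2.8)[:,:,::-1])
print(get_state()['force'])
E
```

```text
time_s: 16.0
tool_pos: [0.6795, -0.0467, 0.2972]
tool_rot: [[0.73, 0.316, 0.606], [0.214, -0.948, 0.236], [0.649, -0.043, -0.76]]
force: [-18.2, 20.0, -47.4]
opening: 0.121
[ 0.46  0.49 -0.48  2.05 -1.53  0.08  0.35]
1.5 t 16.0 shift [-21.4  -2.5   2. ] turn [-0.065  0.044  0.009] TCP [ 0.664 -0.048  0.282]
1.57 t 16.0 shift [-17.5  -2.   10.1] turn [-0.065  0.079  0.008] TCP [ 0.672 -0.046  0.278]
1.6 t 16.0 shift [-16.1  -1.7  13.7] turn [-0.065  0.094  0.007] TCP [ 0.676 -0.045  0.276]
1.65 t 16.0 shift [-13.9  -1.3  19.9] turn [-0.066  0.119  0.006] TCP [ 0.681 -0.044  0.273]
lid_grip [([316.4, 411.7], 0.84)]
16.0 [ 0.6795 -0.0467  0.2972]
[ -9.70692441  16.37911631 -36.19887613]
```

View pics/s12.png

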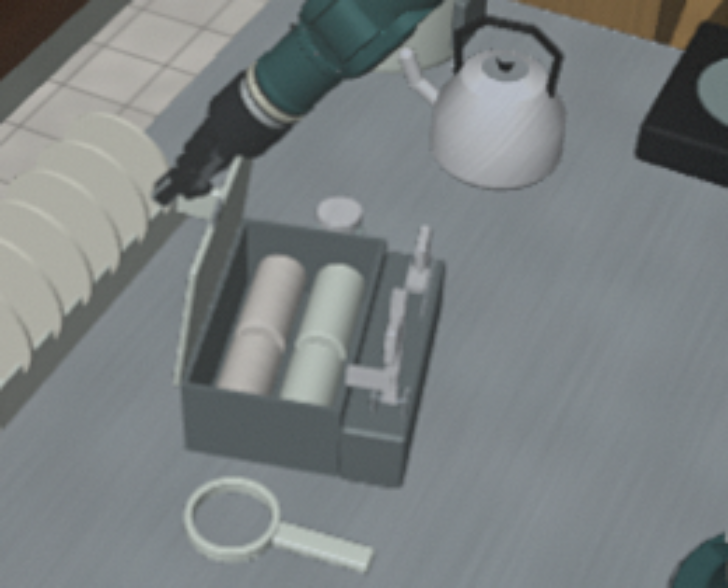

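View pics/w12.png

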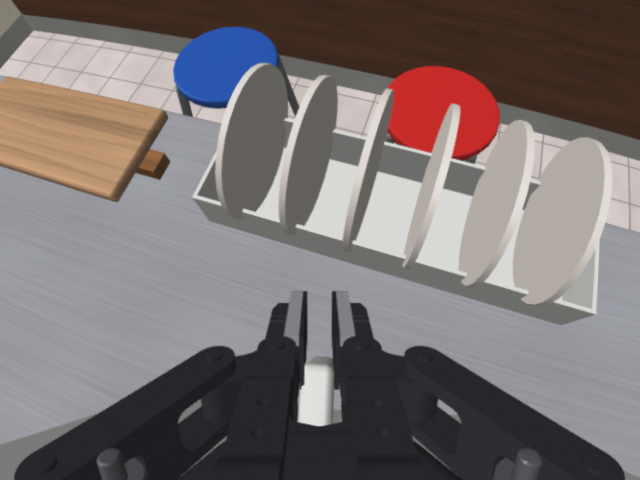

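At upright the ridge points away from the robot, so my tilt went the wrong way. The wrist ran into its limits (j5 = -1.53, j6 = 0.08) and the fin slipped down toward the palm, though the lid itself is near upright. I'll let go and rise straight up, clear of the lid's edge.

```bash
python3 -m jog '[[0,0,0,0,0,0,-0.6],[0,0,0,0,0,0,-0.2],[0,0,0,0,0,0,0],[0,0,0,0,0,0,0]]'; python3 - <<'E'
from h import *
s=get_state();print(s['qpos'].round(2),s['force'].round(1));print(tool(s['tool_pos']+[0,0,.06]).round(0))
im=get_image('side');cv2.imwrite('pics/s13.png',cv2.resize(im[120:330,230:490],None,fx=2.8,fy=2.8)[:,:,::-1])
im=get_image('top');cv2.imwrite('pics/t13.png',cv2.resize(im[150:350,230:450],None,fx=3,fy=3)[:,:,::-1])
E
```

```text
time_s: 16.48
tool_pos: [0.6967, -0.0586, 0.3161]
tool_rot: [[0.711, 0.293, 0.639], [0.203, -0.956, 0.212], [0.673, -0.021, -0.739]]
force: [0.7, 0.2, -0.6]
opening: 0.503
[ 0.46  0.48 -0.47  2.02 -1.53  0.08  0.34] [ 0.7  0.2 -0.6]
[ 40.  -1. -44.]
```

View pics/s13.png

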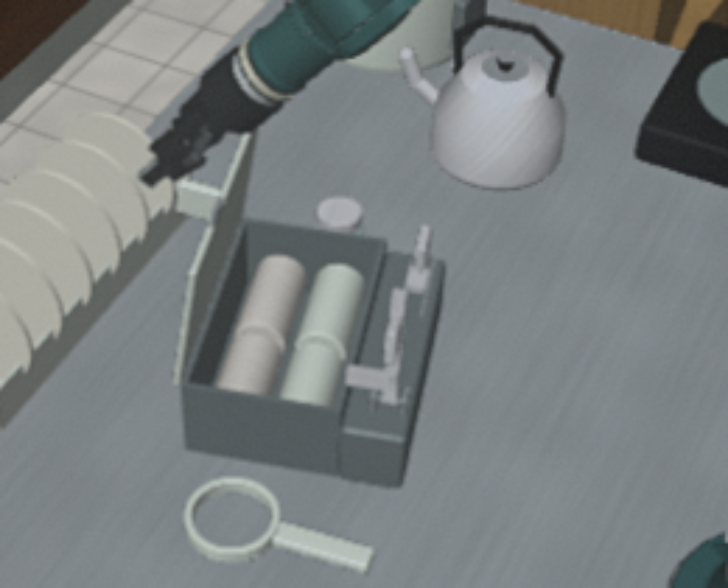

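View pics/t13.png

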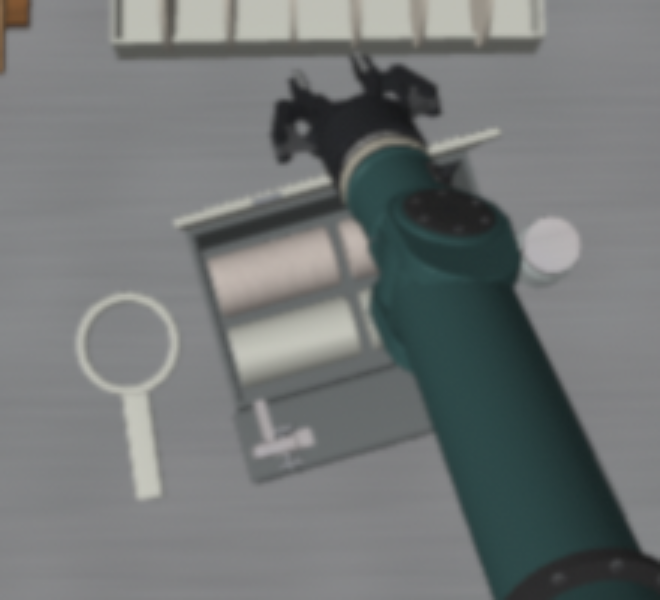

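The lid stays up by itself and the tool is force-free. I'll go straight up.

```bash
python3 -m jog '[[10,0,-11,0,0,0,0],[20,0,-22,0,0,0,0],[34,-1,-37,0,0,0,0],[48,-1,-53,0,0,0,0],[62,-2,-68,0,0,0,0],[76,-2,-84,0,0,0,0],[76,-2,-84,0,0,0,0]]'; python3 - <<'E'
from goto import *
s=get_state();print(s['qpos'].round(2),s['force'].round(1))
print(tool([.48,-.2,.43]).round(0),R.from_matrix(s['tool_rot'].T@Rcase()@np.diag([1.,-1,-1])).as_rotvec().round(2))
E
```

```text
time_s: 17.17
tool_pos: [0.6982, -0.0588, 0.4352]
tool_rot: [[0.705, 0.294, 0.646], [0.204, -0.956, 0.212], [0.679, -0.018, -0.734]]
force: [0.6, 0.2, 0.8]
opening: 0.497
[ 0.07  0.3   0.05  1.92 -0.97  0.38 -0.34] [0.6 0.2 0.8]
[-186.   71. -167.] [-0.03 -0.75  0.02]
```

```bash
python3 -m jog '[[-23,9,-21,0,-0.09,0,0],[-46,18,-42,0,-0.18,0,0],[-69,27,-63,0,-0.28,0,0],[-92,36,-84,0,-0.38,0,0],[-115,45,-105,0,-0.48,0,0],[-138,54,-126,0,-0.58,0,0],[-161,62,-147,0,-0.67,0,0],[-186,71,-167,0,-0.75,0,0],[-186,71,-167,0,-0.75,0,0]]'; python3 look.py 14 lid_grip,lid_hinge,latch_grip,latch_hinge,tab_grip
python3 - <<'E'
from h import *
for n in ['side','top']:
    im=get_image(n);cv2.imwrite(f'pics/{n}14.png',cv2.resize(im[100:400,90:570] if n=='side' else im[100:380,100:570],None,fx=1.6,fy=1.6)[:,:,::-1])
    for t in ['lid_grip','latch_grip','tab_grip','lid','latch']:
        r=tip_of(n,t);print(n,t,[(np.round(x['position'],1).tolist(),round(x['score'],2)) for x in r[:2]])
E
```

```text
time_s: 17.92
tool_pos: [0.4741, -0.203, 0.4248]
tool_rot: [[0.957, 0.29, -0.024], [0.29, -0.957, 0.017], [-0.018, -0.024, -1.0]]
force: [-0.1, -0.3, -0.9]
opening: 0.505
lid_grip []
lid_hinge []
latch_grip [([80.9, 186.0], 0.64), ([575.5, 208.8], 0.61)]
latch_hinge [([147.0, 168.5], 0.61)]
tab_grip [([330.0, 175.1], 0.93)]
17.9167 [ 0.4741 -0.203   0.4248]
side lid_grip [([299.5, 191.0], 0.98), ([272.5, 386.0], 0.19)]
side latch_grip [([408.8, 172.9], 0.19)]
side tab_grip [([381.3, 208.2], 0.6), ([368.6, 244.3], 0.5)]Traceback (most recent call last):
  File "<stdin>", line 5, in <module>
ValueError: it knows: case, cup, jar, kettle, latch_grip, latch_hinge, lid_grip, lid_hinge, tab_grip, turntable, wrench
```

View pics/side14.png

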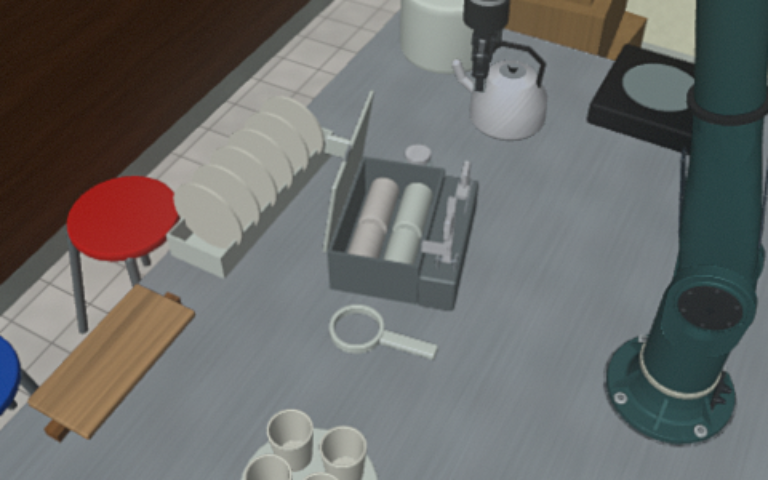

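View pics/w14.png

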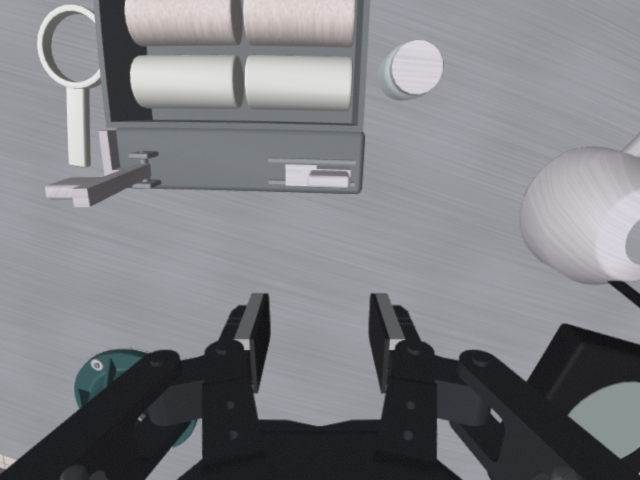

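The lid, lever and tab are all seen free. Now I'll measure the lid and lever angles by projecting the model.

```bash
python3 - <<'E'
from goto import *
im=get_image('top');cv2.imwrite('pics/top15.png',cv2.resize(im[100:380,100:570],None,fx=1.6,fy=1.6)[:,:,::-1])
for t in ['lid_grip','latch_grip','tab_grip']:
    r=tip_of('top',t);print('top',t,[(np.round(x['position'],1).tolist(),round(x['score'],2)) for x in r[:2]])
def lid(th,u,v,y): return (85-u*np.cos(th)+v*np.sin(th),y,105+u*np.sin(th)+v*np.cos(th))
def lev(th,u,v,x=-130): return (x,100-u*np.cos(th)+v*np.sin(th),98+u*np.sin(th)+v*np.cos(th))
for th in (1.3,1.4,1.5,1.57,1.65):
    print(th,*[(n,proj(n,case2w(p,[lid(th,135,34,0),lid(th,172,4,138),lid(th,172,4,-138)])).round(0).tolist()) for n in ('side','top')])
import pickle
E,o,s=pickle.load(open('o14.pkl','rb'))
for th in (1.3,1.4,1.5,1.6):
    print(th,'lev grip/tip',proj('wrist',case2w(p,[lev(th,100,40),lev(th,140,5)]),E).round(0).tolist(),*[(n,proj(n,case2w(p,[lev(th,100,22),lev(th,140,5)])).round(0).tolist()) for n in ('side','top')])
for tb in (20,25,30): print(tb,proj('wrist',case2w(p,(-130,-73-tb,130)),E).round(0))
g=cv2.resize(get_image('side')[140:300,270:430],None,fx=4,fy=3.7);cv2.imwrite('pics/side15.png',g[:,:,::-1])
print(get_state()['time_s'])
E
```

```text
top lid_grip [([338.6, 201.6], 0.92)]
top latch_grip [([508.9, 262.6], 0.57), ([320.7, 300.4], 0.54)]
top tab_grip [([400.0, 276.9], 0.41), ([336.1, 215.5], 0.28)]
1.3 ('side', [[306.0, 191.0], [306.0, 219.0], [329.0, 157.0]]) ('top', [[340.0, 203.0], [290.0, 232.0], [399.0, 200.0]])
1.4 ('side', [[301.0, 191.0], [300.0, 217.0], [324.0, 156.0]]) ('top', [[338.0, 198.0], [288.0, 225.0], [397.0, 194.0]])
1.5 ('side', [[296.0, 191.0], [294.0, 216.0], [318.0, 154.0]]) ('top', [[337.0, 193.0], [286.0, 218.0], [395.0, 187.0]])
1.57 ('side', [[293.0, 191.0], [290.0, 215.0], [314.0, 154.0]]) ('top', [[336.0, 190.0], [285.0, 214.0], [394.0, 182.0]])
1.65 ('side', [[290.0, 191.0], [285.0, 214.0], [310.0, 153.0]]) ('top', [[334.0, 186.0], [283.0, 208.0], [392.0, 177.0]])
1.3 lev grip/tip [[73.0, 189.0], [103.0, 198.0]] ('side', [[372.0, 236.0], [374.0, 221.0]]) ('top', [[327.0, 297.0], [338.0, 293.0]])
1.4 lev grip/tip [[63.0, 189.0], [84.0, 198.0]] ('side', [[371.0, 239.0], [373.0, 223.0]]) ('top', [[324.0, 298.0], [333.0, 295.0]])
1.5 lev grip/tip [[54.0, 188.0], [66.0, 198.0]] ('side', [[370.0, 241.0], [372.0, 226.0]]) ('top', [[320.0, 299.0], [327.0, 296.0]])
1.6 lev grip/tip [[47.0, 187.0], [49.0, 198.0]] ('side', [[370.0, 245.0], [371.0, 230.0]]) ('top', [[316.0, 300.0], [322.0, 298.0]])
20 [[320. 178.]]
25 [[325. 178.]]
30 [[330. 178.]]
18.6667
```

View pics/top15.png

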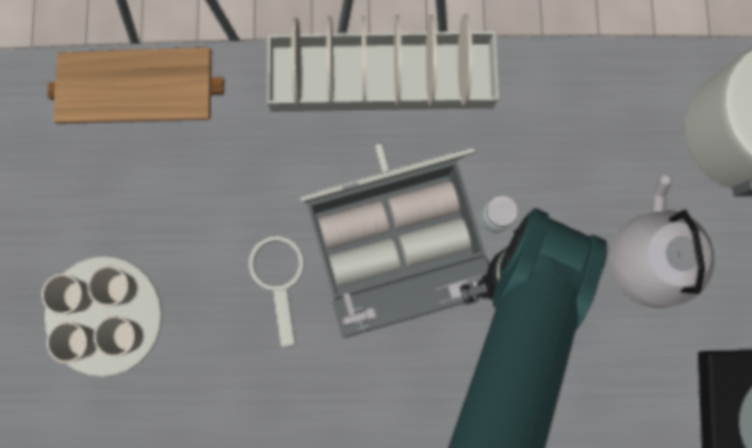

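View pics/side15.png

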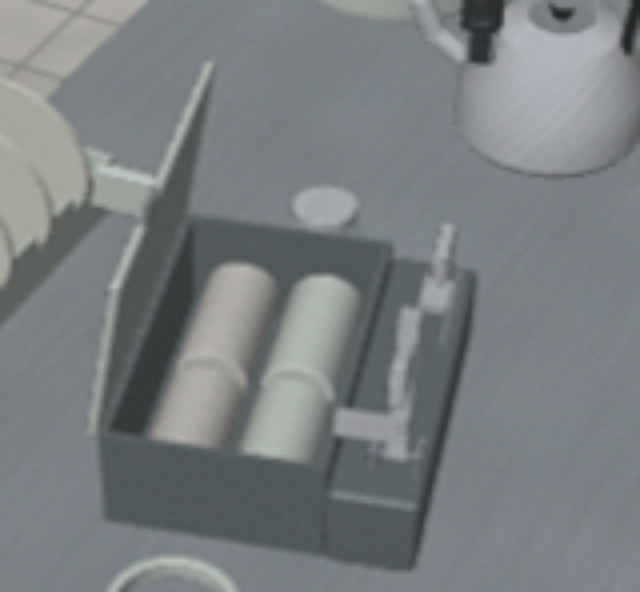

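Side and top views put the lid at about 1.40–1.43 rad and the lever at about 1.4–1.5 rad. The tab is at its far end. A gentle push on the inside of the lid with shut fingers will bring it nearer to upright.

```bash
python3 - <<'E'
from goto import *
DY=np.diag([1.,-1,-1])
to((0,-20,300),DY,.0); to((10,-20,300),DY,.0); to((70,-20,300),DY,.0)
E
```

```text
t 18.67 shift [146.4 -68.2 124.3] turn [-0.024  0.014  0.028] TCP [ 0.595 -0.088  0.3  ]
t 18.67 shift [156.4 -67.9 124.1] turn [-0.024  0.014  0.028] TCP [ 0.605 -0.086  0.3  ]
t 18.67 shift [216.3 -66.3 123.2] turn [-0.024  0.014  0.028] TCP [ 0.662 -0.07   0.3  ]
```

```bash
python3 -m jog '[[25,-12,0,-0.024,0.014,0.028,-1],[50,-24,10,-0.024,0.014,0.028,-1],[75,-35,35,-0.024,0.014,0.028,-1],[100,-46,60,-0.024,0.014,0.028,-1],[122,-57,85,-0.024,0.014,0.028,-1],[140,-68,110,-0.024,0.014,0.028,-1],[146,-68,124,-0.024,0.014,0.028,-1],[146,-68,124,-0.024,0.014,0.028,-1]]'
python3 - <<'E'
from goto import *
DY=np.diag([1.,-1,-1])
to((70,-20,300),DY,.0)
im=get_image('side');cv2.imwrite('pics/side16.png',cv2.resize(im[120:330,230:490],None,fx=2.8,fy=2.8)[:,:,::-1])
E
```

```text
time_s: 19.33
tool_pos: [0.5941, -0.0868, 0.2968]
tool_rot: [[0.962, 0.272, -0.006], [0.272, -0.962, 0.0], [-0.006, -0.002, -1.0]]
force: [-0.5, 0.2, -0.0]
opening: -0.0
t 19.33 shift [70.3  2.  -3.6] turn [-0.002  0.006  0.003] TCP [ 0.662 -0.07   0.3  ]
```

View pics/side16.png

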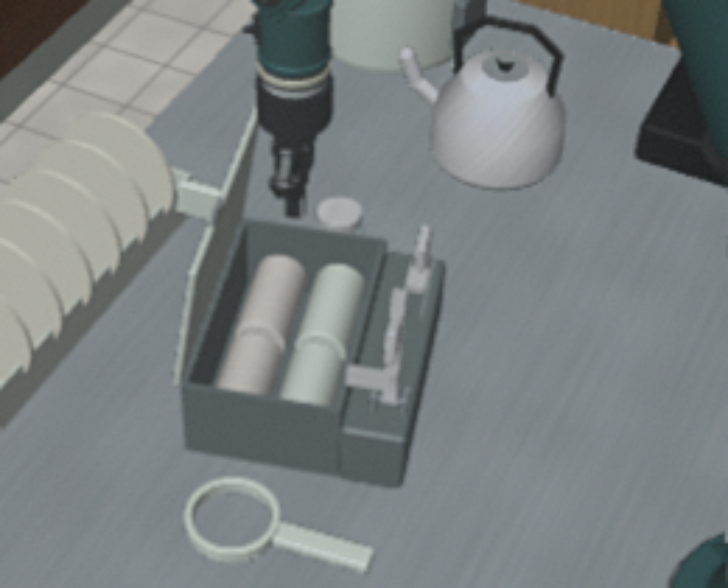

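The shut fingers hang in front of the lid's inner face. I'll push forward slowly.

```bash
python3 -m jog '[[12,0,-2,0,0,0,-1],[24,0,-3,0,0,0,-1],[34,0,-3,0,0,0,-1],[42,0,-3,0,0,0,-1],[50,0,-3,0,0,0,-1],[56,0,-3,0,0,0,-1],[62,0,-3,0,0,0,-1],[67,0,-3,0,0,0,-1],[72,0,-3,0,0,0,-1],[72,0,-3,0,0,0,-1]]'
cat > lidang.py <<'E'
from goto import *
import sys
def lid(th,u,v,y): return (85-u*np.cos(th)+v*np.sin(th),y,105+u*np.sin(th)+v*np.cos(th))
for n in ('side','top'):
    im=get_image(n);r=tip_of(n,'lid_grip')
    if r and r[0]['score']>.4:
        v=r[0]['position'];f=lambda t:proj(n,case2w(p,lid(t[0],135,34,0)))[0]-v
        q=least_squares(f,[1.5]);print(n,'lid',q.x.round(3),'res',q.fun.round(1),round(r[0]['score'],2))
    c=(270,140,160,160) if n=='side' else (270,150,160,160)
    g=cv2.resize(im[c[1]:c[1]+c[3],c[0]:c[0]+c[2]],None,fx=3.7,fy=3.7)
    cv2.imwrite(f'pics/{n}{sys.argv[1]}.png',g[:,:,::-1])
print(get_state()['time_s'],get_state()['force'].round(1))
E
python3 lidang.py 17
```

```text
time_s: 20.22
tool_pos: [0.665, -0.0692, 0.3031]
tool_rot: [[0.963, 0.269, 0.001], [0.269, -0.963, -0.0], [0.001, 0.0, -1.0]]
force: [0.4, 0.0, -0.4]
opening: -0.002
side lid [1.656] res [-0.2 -1.8] 0.68
20.4167 [-0.6 -0.6 -0.7]
```

View pics/side17.png

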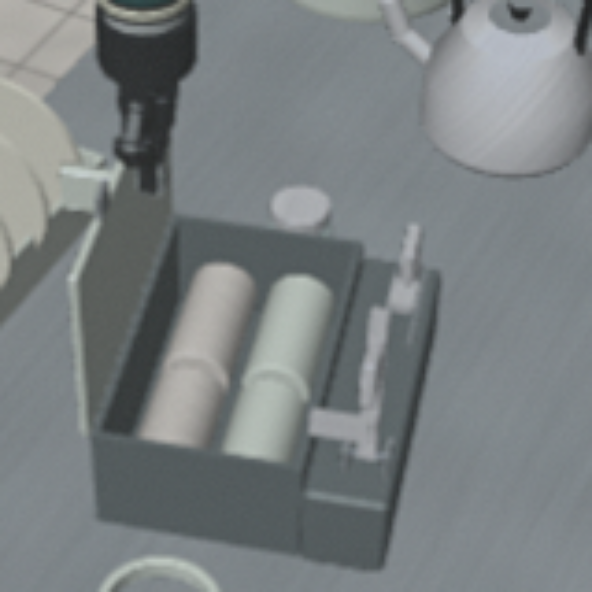

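The lid's near upper corner at (75,278) in the crop maps to pixel (290,215), which is 1.57 rad. I'll withdraw backwards and up, then check.

```bash
python3 -m jog '[[-10,0,0,0,0,0,-1],[-25,0,0,0,0,0,-1],[-45,0,0,0,0,0,-1],[-60,0,-10,0,0,0,-1],[-70,20,-35,0,0,0,-1],[-90,45,-65,0,0,0,-1],[-115,70,-90,0,0,0,-1],[-140,95,-110,0,0,0,-1],[-165,120,-120,0,0,0,-1],[-165,120,-120,0,0,0,-1]]'
python3 lidang.py 18; python3 look.py 18 latch_grip,tab_grip
```

```text
time_s: 21.25
tool_pos: [0.5319, -0.2393, 0.4275]
tool_rot: [[0.967, 0.255, 0.004], [0.255, -0.967, -0.007], [0.002, 0.008, -1.0]]
force: [-1.0, -1.6, 0.2]
opening: 0.001
side lid [1.546] res [-0.  -0.9] 0.97
top lid [1.493] res [-0.5  0.2] 0.62
21.45 [0.6 0.9 0.2]
latch_grip [([38.7, 257.4], 0.79)]
tab_grip [([284.1, 235.4], 0.8)]
21.45 [ 0.5371 -0.2281  0.4228]
```

View pics/side18.png

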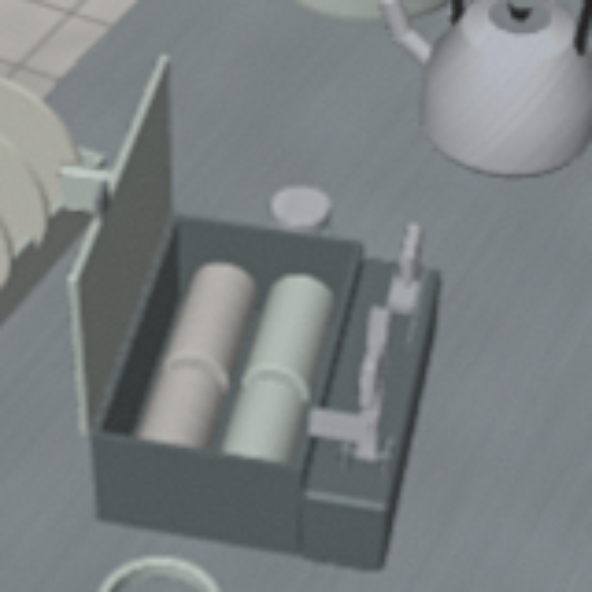

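View pics/top18.png

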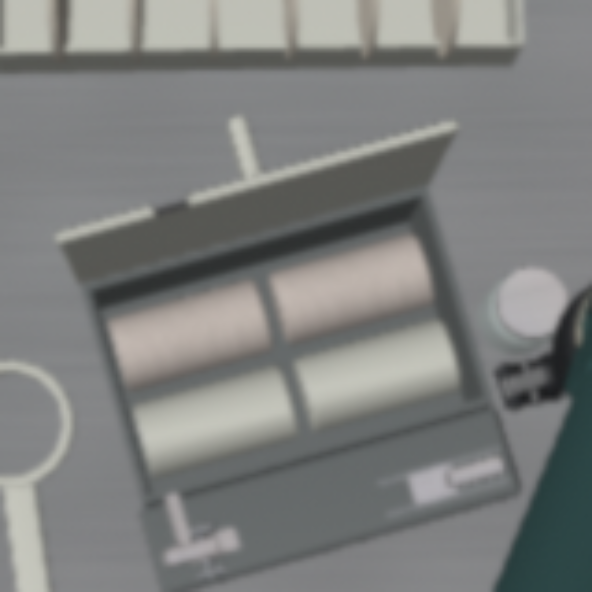

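```bash
python3 - <<'E'
from goto import *
import pickle
E,o,s=pickle.load(open('o18.pkl','rb'))
def lev(th,u,v,x=-130): return (x,100-u*np.cos(th)+v*np.sin(th),98+u*np.sin(th)+v*np.cos(th))
print(o)
for th in (1.2,1.3,1.4,1.5,1.6): print(th,proj('wrist',case2w(p,[lev(th,100,22),lev(th,140,5)]),E).round(0).tolist())
for tb in (20,25,30): print(tb,proj('wrist',case2w(p,(-130,-73-tb,130)),E).round(0))
E
```

```text
{'latch_grip': (array([ 38.7, 257.4]), 0.79), 'tab_grip': (array([284.1, 235.4]), 0.8)}
1.2 [[67.0, 259.0], [77.0, 273.0]]
1.3 [[56.0, 259.0], [59.0, 275.0]]
1.4 [[45.0, 259.0], [41.0, 276.0]]
1.5 [[36.0, 259.0], [25.0, 276.0]]
1.6 [[27.0, 258.0], [10.0, 276.0]]
20 [[274. 236.]]
25 [[278. 236.]]
30 [[283. 236.]]
```

View pics/w18.png

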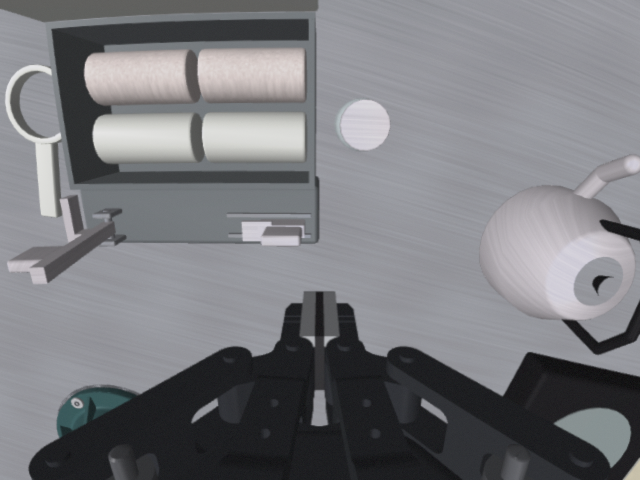

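All checks pass: lid about 1.5–1.57 rad, lever about 1.45 rad, tab about 30 mm, bystanders unmoved and the arm clear. I'll let the arm settle, then hand in.

```bash
python3 -m jog '[[0,0,0,0,0,0,-1],[0,0,0,0,0,0,-1],[0,0,0,0,0,0,-1],[0,0,0,0,0,0,-1]]'; python3 -c "
from station import *
print(close_job())"
```

```text
time_s: 21.93
tool_pos: [0.5374, -0.2291, 0.4231]
tool_rot: [[0.963, 0.269, -0.001], [0.269, -0.963, -0.0], [-0.001, -0.0, -1.0]]
force: [-0.1, 0.4, -0.6]
opening: -0.001
the job is handed in; nothing more can be done
None
```

The case is open and the job is handed in at about 22 s of the 64 s allowed. In order, I slid the tab clear, lifted the lever and swung the lid up; I then withdrew the arm so it touches nothing.

| Part | Last measurement | Note |
|---|---|---|
| Tab | about 30 mm of travel | 12 mm clears the lever |
| Lever | about 1.45 rad | stays where I left it |
| Lid | 1.55 rad from the side view, 1.49 rad from the top view | the lid's corner in the side view gives 1.57; it stays up by itself |

- **Wrong tilt on the lid:** I first tilted the gripper the wrong way while lifting, so two wrist joints reached the ends of their range. The handle slipped in the grip, with about 55 N on the wrist (the limit is 120 N). That left the lid at about 1.4 rad, so I released it and pushed it to upright from inside with shut fingers.
- **Other things in the scene:** the jar, wrench and kettle look unmoved in the last pictures. The cups stood undisturbed in the last picture that showed them, before that final push, which stayed well away from them.

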